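# Change over the thread gauge on show in the angled rack

### The job

Change over which thread gauge stands uncovered in the angled rack: slide the locking bar out by its black tab to its far stop, press the raised round cap fully home onto its gauge, pull the square cap out until it clicks at its outer stop, then slide the locking bar fully back so that it locks again, and let go. The other round cap stays shut. Do not bump the lamp tube above the rack and do not disturb the loose things around it.

Things in the scene. Friction and masses are not known exactly. Their poses are not given: they have to be found in the camera images.
- rack: Fixed angled gauge rack, 420 mm long (y), 170 deep (x). Origin on the table under its middle station; z up, x away from its low front edge. Its deck slopes up towards +x by 30 degrees; the outward normal U = (-0.5, 0, 0.866) in this frame leans to the front. Three gauges stand along U at y = -95, 0, +95 mm, on the deck's middle line; which stands where changes.
- deck (a point): Point on the deck's upper face, 65 mm above the rack's origin. Frame: x = V up the slope, y along the row, z = U out of the deck. Below, v, y and s are coordinates along these axes from this point.
- cap_raised_top (a point): Centre of the top face of the round grey cap that starts pulled out; axes as deck. Cap 70 mm long: grip part 40 mm diameter, 62 mm long from the top; then a flange 52 mm diameter, 8 mm thick, with an ear 24 mm wide (y) reaching to v = 42 mm. Top at s = 84 mm when home, 129 mm when out.
- cap_raised (a joint): How far that cap is out along U, m: 0 fully home, 0.045 outer stop; starts near 0.045. All three caps are captive and never come off. A click detent holds each at both stops: it takes about 8 N to leave a stop; between the stops it slides with 2 to 4 N and stays where it is left; within the last 8 mm the detent draws it onto the stop.
- cap_square_top (a point): Centre of the top face of the one square cap (grey): grip part 40 x 40 mm, sides facing along the row and the slope, 62 mm long from the top; then a flange 50 x 50 x 8 mm and the same ear. Axes and heights as for the round caps. Starts home.
- cap_square (a joint): How far the square cap is pulled out along U, m: 0 home (start), 0.045 outer stop. Same detent and forces.
- cap_third_top (a point): Centre of the top face of the other round cap, same shape as the first; starts home and must stay so.
- cap_third (a joint): How far the other round cap is pulled out, m: 0 home, 0.045 outer stop.
- lock_tab (a point): Point to take the locking bar's black tab: in its middle, 17 mm below its upper end; axes as deck. The tab is a plate 14 mm thick (y) and 30 mm wide (v), from s = 32 to 107 mm, at the +y end of the row of caps (v = 0), at y = 190 mm when locked, on an arm of the steel bar whose top is at s = 34 mm.
- lock (a joint): Travel of the locking bar along the rack's +y, m: 0 locked, 0.040 fully released; starts within 4 mm of locked; needs about 4 N. Its teeth (s = 24 to 34 mm, v = 32 to 48) lie over the caps' ears: no cap can pass between home and out unless the bar is released by more than 34 mm. It locks again with every cap fully home or fully out.
- lamp: White lamp tube fixed to the rack, 20 mm diameter, along the row from y = -140 to +265 mm, its axis at v = 74, s = 140 mm, on two 12 mm posts at y = -132 and +257, v = 74. A hand coming straight down on the caps meets it; a hand leaning along U passes in front of it. This body's origin and axes are those of deck.
- stud: Loose steel stud with a 36 mm square head, standing upright, 100 mm tall; origin at the middle of its underside. Stands in front of the rack. Leave alone.
- cases: Loose stack of flat grey cases (one piece), 70 x 120 x 82 mm, at the rack's -y side; origin at the middle of its underside. Leave alone.
- oil: Loose white bottle, 56 mm diameter, 170 mm tall, at the rack's +y side; origin at the middle of its underside. Leave alone.
- tray: Loose open grey tray, 80 x 130 x 30 mm, in front of the rack; origin at the middle of its underside. Leave alone.

How it is judged:
On the way, in this order (a step that is already met when the one before it is completed fails the run):
1. the locking bar is released (value of joint lock above 0.034 m), for 0.1 s.
2. the raised cap is home and the square cap is out (value of joint cap_raised below 0.004 m and value of joint cap_square above 0.041 m), for 0.1 s.
At the end, for the whole second after the job is handed in: The first round cap is home within 4 mm, the square cap is out within 4 mm of its outer stop, the other round cap is home within 4 mm, and the locking bar is back within 6 mm of locked (all of step 2 and value of joint cap_third below 0.004 m and value of joint lock below 0.006 m); the robot touches nothing.
It fails at once if the lamp tube is bumped (more than 8 N) (contact force between lamp and anything else above 8 N).
It fails at once if the other round cap is pulled up by more than 10 mm (value of joint cap_third above 0.01 m).
It fails at once if a loose bystander is shifted by more than 20 mm or knocked over (distance of any of stud, cases, oil, tray from where it was at the start of the episode above 0.02 m or angle between any of stud, oil's own z axis and vertical above 0.5 rad).
It also fails if it takes over 54 s, if anything falls off the work surface, if the arm or the gripper's body presses on something with over 40 N, if the wrist force passes 120 N, or if a joint passes its speed limit or range.

### The arm

A 7-joint arm with a two-finger parallel gripper is mounted at the origin on the work surface. World frame = base frame: x ahead of the robot, y to its left, z up, the work surface at z = 0. Lengths are in m, angles in rad, forces in N, time in s.
With the tool pointing down it reaches from about 0.4 to 0.85 m from the base axis. Payload 4.5 kg.
Tool frame: the origin (TCP) lies where the fingers leave the gripper's body, on its centre line; the fingertips stand 64 mm ahead of it and the grasp point (between the pads) lies 45 mm ahead of it; z points along the fingers, y is the direction in which the jaws open and shut (so a half turn about z gives the same grasp; the last joint's range is limited). The gripper opens to 88 mm and grips with 3 to 60 N. Pads are 18 mm wide; open, the fingers measure 123 mm over their backs; the gripper's body (75 mm by 187 mm) begins 45 mm behind the grasp point.
Start: joints at [1.14, 0.689, -0.195, 1.565, 0.157, 0.902, -0.215], TCP at [0.28, -0.559, 0.303] pointing down, gripper open.
Joint ranges: [-3.01, 3.01], [-0.46, 2.08], [-1.47, 1.51], [0.13, 2.56], [-1, 4.14], [0.04, 2.09], [-2.66, 2.66]. Speed limits (rad/s): [2.57, 2.57, 3.14, 3.14, 3.14, 3.14, 3.14].

### API

Orientations are given as a unit quaternion [x, y, z, w].
In Python, from plant import monitor, snapshot, workorder, finder gives the robot as it stands.
- The arm moves only by the tool carry_out, never from a script. Its argument "motion" is one flat list of numbers, 6 for each row, row after row: the shift along the tool's x, y, z in cm, then the turn, a rotation vector about the tool's x, y, z in rad. In form: [x, y, z, rx, ry, rz, x, y, z, rx, ry, rz, ...]. A call has 1 to 8 rows; each row shifts and turns the commanded pose from where the row before left it, along the tool's axes as they then stand; what a row does not reach is not made up. A row lasts 1/8 s, in which the tool goes at most 62.5 mm and 10.7 degrees, less where a joint would pass 70% of its speed; a pose out of reach is approached as far as the arm can. A call with a gripper value outside its range is refused whole. "hand" is the finger opening in cm, from 0 to 8.81, set as the call begins (left out, the last holds). The fingers move at their own pace and stop on an object; "grip_force" is the grip in N (left out, the last holds). Time passes only in rows, so rows that do not move let the fingers close. It gives the time, the measured TCP pose, the force and the opening at its end, in the units of the state.
- monitor.get_state(): the state, without advancing time (a new reading comes with each control period).
- snapshot(name): name is "side" or "top" or "wrist"; returns a dict with "frame" (420x560x3 uint8, red, green, blue), "range_z" (420x560 float32, m along the optical axis (not along the pixel's ray), 0 where there is no reading), "fx", "fy", "cx", "cy" (pixels), "rvec" (rotation vector, rad) and "tvec" (3), from world to camera coordinates, as OpenCV has them; the wrist camera has in their place "hand_eye" (4x4, takes a point from camera to tool coordinates, whose origin is the TCP and whose axes are the flange's). Camera axes: x right, y down, z forward; pixel columns grow to the right and rows downward; lengths in m; the calibration is good to about 2 mm. A picture is of the moment at which its call begins: read the wrist's pose just before it.
- workorder.finish_job(): hands the job in, once; it reports no verdict.
Trained networks look in a picture, given as the dict that the camera call returned (one of the last four; its "shot" number tells which), for a name from the list of things; names that differ only in an ending like _2 or _b are one class to them, and where a whole thing is asked for, a point or a joint stands for the part that bears it (a point fixed in the world has none). Each returns a list of dicts, best first, with "p" (0 to 1); they miss things now and then, are a little off and sometimes report something else, mostly with a low value. They report only what shows in the picture. A call takes as long as a camera call.
- finder.masks_of(picture, thing): "pixels" (420x560 bool, what is visible of it) and "extent" ([left, top, right, bottom] in pixels, round what is visible of it).
The state is a dict: "clock": time; "q": joint angles; "qd": joint speeds; "joint_torque": joint torques, N m; "tool_pos": TCP position; "eef_rot": TCP orientation; "contact_force": force on the tool from outside, world axes, zero at the start; "moment": the same for the moment, N m; "opening": opening from 0.0 (shut) to 1.0 (fully open).
Only numpy, scipy, OpenCV 4.12 (cv2) and the standard library are available. Lean on these libraries where they do the work, as an engineer would, in place of code of your own. Each camera call takes 0.05 s, during which the arm holds its last target. There are 200 camera calls.

## Working session

There is one attempt and no reset: what is moved stays moved. The work goes in short steps, Python scripts to look and compute and a tool call to move; the robot and the scene stay as the last step left them, time stands still between calls to the robot, and variables do not carry over. Pictures are saved under pics/ and viewed, about 8 in all and at most 12, crops included, and the job is handed in when it is done.

Besides the shell and the picture viewer there is one more tool, called after "Call:" by a JSON object that holds its "name" and its "arguments", one argument or row to a line. carry_out: Moves the arm, as the interface text tells. Its arguments: {"type":"object","properties":{"motion":{"type":"array"},"hand":{"type":"number"},"grip_force":{"type":"number"}},"required":["motion"]}

```bash
mkdir -p pics; cat > h.py <<'E'
import numpy as np, cv2
from scipy.spatial.transform import Rotation as R
from plant import monitor, snapshot, workorder, finder
def cloud(p):
    z=p["range_z"]; v,u=np.mgrid[:z.shape[0],:z.shape[1]]
    c=np.dstack([(u-p["cx"])/p["fx"]*z,(v-p["cy"])/p["fy"]*z,z])
    if "hand_eye" in p:
        s=p["st"]; H=np.array(p["hand_eye"]); t=c@H[:3,:3].T+H[:3,3]
        w=t@R.from_quat(s["eef_rot"]).as_matrix().T+np.array(s["tool_pos"])
    else:
        M=cv2.Rodrigues(np.array(p["rvec"],float))[0]; w=(c-np.array(p["tvec"]).ravel())@M
    w[z<=0]=np.nan; return w
def shot(n):
    s=monitor.get_state(); p=snapshot(n); p["st"]=s; return p
def save(p,f): cv2.imwrite("pics/"+f,cv2.cvtColor(p["frame"],cv2.COLOR_RGB2BGR))
E
python3 - <<'E'
from h import *
print(monitor.get_state())
ims=[]
for n in("side","top"):
    p=shot(n); ims.append(p["frame"]); w=cloud(p)
    for t in ["rack","cap_raised_top","cap_square_top","cap_third_top","lock_tab","lamp","stud","cases","oil","tray"]:
        for m in finder.masks_of(p,t)[:2]:
            if m["p"]<.3: continue
            q=w[m["pixels"]]; q=q[~np.isnan(q[:,0])]
            print(n,t,round(m["p"],2),m["extent"],len(q),np.round(np.median(q,0),3),np.round(np.percentile(q,[3,97],axis=0),3).tolist())
    save(p,n+".png"); np.savez(n,w=w,f=p["frame"])
E
```

```text
{'clock': 0.0, 'q': array([ 1.13978924,  0.69000856, -0.19449895,  1.56631821,  0.15726879,
        0.9025229 , -0.21508537]), 'qd': array([-3.56947782e-04, -6.08648192e-05, -3.87866400e-04, -3.43528968e-03,
        4.19630621e-04,  4.58453674e-04,  1.36734847e-04]), 'joint_torque': array([-5.39447228e-04, -5.27552927e+01, -1.26729079e+00, -1.53424501e+01,
       -5.27052570e-02,  6.58135643e-03,  1.72115138e-04]), 'tool_pos': array([ 0.27988747, -0.55825328,  0.30190109]), 'eef_rot': array([ 9.73107729e-01,  2.30348591e-01, -2.73687105e-04, -8.93862713e-04]), 'contact_force': array([-0.96209235,  0.4831553 ,  0.6165677 ]), 'moment': array([ 0.03371897, -0.02968585,  0.07359789]), 'opening': 0.9974023986459232}
side rack 0.88 [191.4, 106.1, 322.2, 297.2] 9965 [0.621 0.06  0.076] [[0.53, -0.226, 0.009], [0.722, 0.16, 0.235]]
side rack 0.43 [252.9, 185.1, 287.9, 223.5] 501 [0.59  0.01  0.129] [[0.567, -0.021, 0.077], [0.633, 0.017, 0.148]]
side cap_raised_top 0.8 [288.6, 134.9, 319.5, 170.4] 553 [ 0.536 -0.174  0.147] [[0.508, -0.202, 0.114], [0.577, -0.165, 0.183]]
side cap_square_top
[... 1917 characters left out ...]
, 0.237]]
top stud 0.69 [273.2, 244.7, 293.3, 260.7] 263 [0.477 0.015 0.049] [[0.461, -0.004, 0.0], [0.499, 0.034, 0.104]]
top cases 0.75 [413.9, 211.8, 478.4, 262.2] 2029 [ 0.514 -0.365  0.082] [[0.47, -0.425, 0.01], [0.563, -0.311, 0.087]]
top cases 0.45 [245.8, 155.8, 396.8, 202.5] 558 [0.624 0.045 0.122] [[0.584, -0.219, 0.097], [0.678, 0.101, 0.165]]
top oil 0.64 [165.5, 168.0, 193.0, 198.7] 667 [0.619 0.257 0.113] [[0.602, 0.239, 0.02], [0.649, 0.284, 0.173]]
top oil 0.5 [244.5, 157.0, 395.8, 201.4] 694 [0.632 0.014 0.122] [[0.586, -0.223, 0.104], [0.677, 0.099, 0.163]]
top tray 0.78 [317.0, 246.7, 376.1, 299.2] 1854 [ 0.432 -0.142  0.006] [[0.386, -0.2, 0.001], [0.477, -0.079, 0.033]]
```

```bash
python3 - <<'E'
import numpy as np,cv2
from scipy.optimize import least_squares
a=np.load("side.npz"); b=np.load("top.npz")
c=[cv2.resize(i["f"][90:350,150:500][:,:,::-1],None,fx=f,fy=f) for i,f in((a,1.14),(b,1.14))]
cv2.imwrite("pics/both.png",np.hstack(c))
W=np.vstack([a["w"].reshape(-1,3),b["w"].reshape(-1,3)]); W=W[~np.isnan(W[:,0])]
lamp=W[(W[:,2]>.205)&(W[:,2]<.245)&(W[:,0]>.5)&(W[:,0]<.75)&(W[:,1]>-.24)&(W[:,1]<.17)]
# U,V
U=np.array([-.5,0,.866]);V=np.array([.866,0,.5])
def toD(P,x):
    c,s=np.cos(x[2]),np.sin(x[2]); d=P[:,:2]-x[:2]
    L=np.c_[c*d[:,0]+s*d[:,1],-s*d[:,0]+c*d[:,1],P[:,2]-.065-(x[3] if len(x)>3 else 0)]
    return np.c_[L@V,L[:,1],L@U]
caps=[(-95,129,0),(0,84,0),(95,84,1)]
def sdf(D):
    v,y,s=D.T*1000; ds=[]
    for cy,h,sq in caps:
        yy=y-cy
        r=np.maximum(abs(v),abs(yy))-20 if sq else np.hypot(v,yy)-20
        q=np.c_[r,abs(s-(h-31))-31]
        ds.append(np.where((q>0).any(1),np.linalg.norm(np.maximum(q,0),axis=1),q.max(1)))
    ds.append(np.where(abs(y-62)<190,np.hypot(v-74,s-140)-10,99))
    return np.array(ds)
x=np.array([.62,-.09,-.0,0.])
# initial from lamp yaw
m=cv2.fitLine(lamp.astype(np.float32),cv2.DIST_HUBER,0,0,0,0).ravel();d=m[:3]*np.sign(m[1]);x[2]=np.arctan2(-d[0],d[1]);print("lamp",m,x[2])
best=None
for x0 in np.arange(.58,.66,.02):
  for y0 in np.arange(-.12,-.05,.02):
    xx=np.array([x0,y0,x[2],0])
    for tol in (25,15,8,5,4):
        D=toD(W,xx); f=sdf(D); k=f.argmin(0); near=(abs(f.min(0))<tol)&(D[:,2]>.03)
        P=W[near]
        r=least_squares(lambda z:sdf(toD(P,z)).min(0),xx,loss="soft_l1",f_scale=1.5); xx=r.x
    D=toD(W,xx);f=abs(sdf(D)).min(0); n=(f<3).sum()
    if best is None or n>best[0]: best=(n,xx,len(P),np.median(abs(r.fun)));
print(best); x=best[1]; np.save("rack.npy",x)
D=toD(W,x)*1000
t=D[(abs(D[:,0])<25)&(D[:,1]>140)&(D[:,1]<250)&(D[:,2]>40)&(D[:,2]<120)]
print("tab",len(t),np.percentile(t,[2,50,98],axis=0).round(1))
for cy,h,_ in caps:
    q=D[(abs(D[:,0])<19)&(abs(D[:,1]-cy)<19)&(D[:,2]>h-12)&(D[:,2]<h+12)]; print(cy,np.percentile(q[:,2],[25,50,75]).round(1),np.mean(q[:,:2],0).round(1))
dk=D[(abs(D[:,2])<12)&(D[:,0]<-30)&(D[:,0]>-70)&(abs(D[:,1])<180)];print("deck",np.median(dk[:,2]))
E
```

```text
lamp [ 0.21818957  0.9759032  -0.00248523  0.6067308  -0.03727109  0.23296764] -0.21995966136455536
(np.int64(5142), array([ 0.59934653, -0.10626401, -0.22063371,  0.00155864]), 5268, np.float64(0.9765292698179229))
tab 576 [[-13.8 185.4  42.6]
 [  2.4 199.   85. ]
 [ 16.2 203.1 109.2]]
-95 [125.7 127.6 128.8] [  1.1 -92.7]
0 [81.4 83.4 85. ] [1.1 2.1]
95 [82.5 83.9 85.2] [ 0.4 96. ]
deck 0.1805385280520699
```

View pics/both.png

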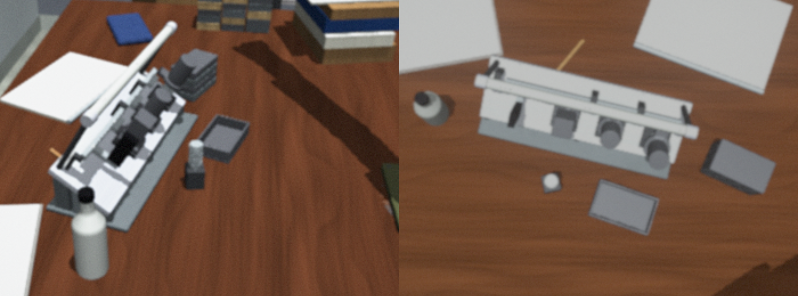

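```bash
cat >> h.py <<'E'
X=np.load("rack.npy")
B=R.from_euler("z",X[2]).as_matrix()@np.array([[.8660254,0,-.5],[0,1,0],[.5,0,.8660254]])  # cols V,Y,U
O=np.array([X[0],X[1],.065+X[3]])
def where(tgt=None):
    s=monitor.get_state(); T=R.from_quat(s["eef_rot"]); p=np.array(s["tool_pos"])
    g=p+T.as_matrix()[:,2]*.045
    G=R.from_matrix(np.c_[B[:,0],-B[:,1],-B[:,2]])
    print("t",round(s["clock"],2),"grasp vys mm",((g-O)@B*1000).round(1),"rot left",(T.inv()*G).as_rotvec().round(3),"F(vys)",(s["contact_force"]@B).round(1),"op",round(s["opening"]*88.1,1),"q",s["q"].round(2))
def D(p): return (cloud(p)-O)@B*1000
E
python3 - <<'E'
from h import *
where(); p=shot("wrist"); print(np.round(p["hand_eye"],3))
D0=lambda P:((np.array(P)-O)@B*1000).round()
print(D0([.625,.268,0]),D0([.48,.015,.1]),O)
E
```

```text
t 1.1 grasp vys mm [ -88.4 -511.3  271.8] rot left [-0.179  0.503  0.67 ] F(vys) [0.5 0.1 0.4] op 87.9 q [ 1.14  0.69 -0.19  1.57  0.16  0.9  -0.22]
[[ 0.    -0.954 -0.298  0.078]
 [ 1.     0.    -0.    -0.   ]
 [ 0.    -0.298  0.954 -0.082]
 [ 0.     0.     0.     1.   ]]
[-83. 371. -29.] [-107.   92.  100.] [ 0.59934653 -0.10626401  0.06655864]
```

Call:
{"name": "carry_out", "arguments": {
  "motion": [0, 0, -1, -0.03, 0.084, 0.112, 0, 0, -1, -0.03, 0.084, 0.112, 0, 0, -1, -0.03, 0.084, 0.112, 0, 0, -1, -0.03, 0.084, 0.112, 0, 0, 0, -0.03, 0.084, 0.112, 0, 0, 0, -0.03, 0.084, 0.112],
  "hand": 8.8
}}

```text
clock: 1.9
tool_pos: [0.2745, -0.559, 0.3426]
eef_rot: [0.959, -0.11, 0.259, 0.029]
contact_force: [0.5, 0.0, -0.1]
opening: 1.002
```

```bash
python3 -c "
from h import *; where()"
```

```text
t 1.9 grasp vys mm [ -50.5 -513.   302.9] rot left [ 0.003 -0.004 -0.006] F(vys) [ 0.4  0.1 -0.4] op 88.3 q [ 1.47  0.6  -0.42  1.78 -0.39  0.5  -0.33]
```

Call:
{"name": "carry_out", "arguments": {
  "motion": [0.6, -5, 0, 0, 0, 0, 0.6, -5, 0, 0, 0, 0, 0.6, -5, 0, 0, 0, 0, 0.6, -5, 0, 0, 0, 0, 0.6, -5, 0, 0, 0, 0, 0.6, -5, 0, 0, 0, 0, 0.6, -5, 0, 0, 0, 0, 0.6, -5, 0, 0, 0, 0]
}}

```text
clock: 2.9
tool_pos: [0.3999, -0.1933, 0.3678]
eef_rot: [0.961, -0.106, 0.255, 0.028]
contact_force: [-0.1, -0.7, -1.0]
opening: 0.996
```

Call:
{"name": "carry_out", "arguments": {
  "motion": [0, -5, 0.5, 0, 0, 0, 0, -5, 0.5, 0, 0, 0, 0, -5, 1, 0, 0, 0, 0, -5, 2, 0, 0, 0, 0, -5, 2, 0, 0, 0, 0, -5, 2, 0, 0, 0, 0, 0, 0, 0, 0, 0]
}}

```text
clock: 3.78
tool_pos: [0.4987, 0.0421, 0.3239]
eef_rot: [0.966, -0.103, 0.235, 0.026]
contact_force: [-0.1, -0.6, 0.8]
opening: 1.001
```

```bash
python3 - <<'E'
from h import *
where(); p=shot("wrist"); save(p,"w1.png"); d=D(p).reshape(-1,3); d=d[~np.isnan(d[:,0])]
t=d[(abs(d[:,0])<30)&(d[:,1]>150)&(d[:,1]<250)&(d[:,2]>55)&(d[:,2]<125)]
print(len(t),np.percentile(t,[1,10,50,90,99],axis=0).round(1))
tt=t[t[:,2]>np.percentile(t[:,2],90)-4]; print("top",np.percentile(tt,[3,50,97],axis=0).round(1))
for cy,h in((-95,129),(0,84),(95,84)):
    q=d[(abs(d[:,0])<35)&(abs(d[:,1]-cy)<35)&(abs(d[:,2]-h)<10)]
    if len(q)>50: print(cy,np.median(q[:,2]).round(1),((q.max(0)+q.min(0))/2).round(1),np.percentile(q,[2,98],axis=0).round(1).tolist())
E
```

```text
t 3.77 grasp vys mm [ 13.5 122.8 243.2] rot left [-0.002  0.045  0.008] F(vys) [ 0.4 -0.6  0.7] op 88.2 q [-0.65  0.47  0.54  2.27 -1.    0.04 -1.01]
1392 [[-13.5 188.   56.5]
 [ -9.7 188.2  66.6]
 [  4.8 191.6 102.3]
 [ 15.3 199.5 105.4]
 [ 15.7 201.5 106.3]]
top [[-12.7 188.3 102.5]
 [  1.6 194.6 104.8]
 [ 14.9 201.3 106.2]]
-95 120.2 [ -4.3 -75.  121. ] [[-11.8, -77.0, 119.1], [3.0, -72.3, 122.8]]
0 81.9 [ 0.7  2.7 79.1] [[-16.6, -14.3, 75.7], [19.0, 21.3, 83.4]]
95 81.9 [ 0.5 97.2 79.1] [[-17.9, 78.5, 76.9], [20.2, 116.5, 83.3]]
```

View pics/w1.png

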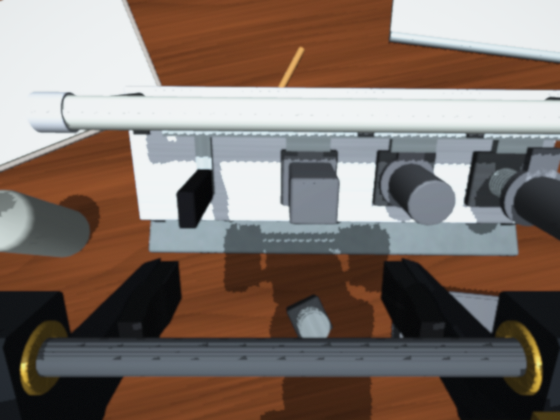

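```bash
cat > k.py <<'E'
import numpy as np
from scipy.spatial.transform import Rotation as R
al=np.array([0,-1,1,1,1,1,-1])*np.pi/2; a=[0,0,0,.0525,.0775,0,.076]; d=[.267,0,.293,0,.3425,0,.097]
def fk(q,base=0.,tool=0.,rz=0.):
    T=np.eye(4); T[:3,:3]=R.from_euler("z",base).as_matrix()
    for i in range(7):
        ca,sa,c,s=np.cos(al[i]),np.sin(al[i]),np.cos(q[i]),np.sin(q[i])
        T=T@np.array([[c,-s,0,a[i]],[s*ca,c*ca,-sa,-sa*d[i]],[s*sa,c*sa,ca,ca*d[i]],[0,0,0,1]])
    E=np.eye(4);E[:3,:3]=R.from_euler("z",rz).as_matrix();E[2,3]=tool
    return T@E
E
python3 - <<'E'
from h import *; from k import *
s=monitor.get_state()
for q,p,e in [([1.13978924,.69000856,-.19449895,1.56631821,.15726879,.9025229,-.21508537],[.27988747,-.55825328,.30190109],[.973107729,.230348591,-.000273687,-.000893862]),(s["q"],s["tool_pos"],s["eef_rot"])]:
    T=fk(q); Rm=R.from_quat(e).as_matrix(); print(T[:3,3].round(4),np.round(p,4)); print((T[:3,:3].T@Rm).round(3)); print("wrist-based",(Rm.T@T[:3,3]-Rm.T@np.array(p)).round(4), np.linalg.norm(T[:3,3]),np.linalg.norm(p))
    print(np.arctan2(T[1,3],T[0,3]),np.arctan2(p[1],p[0]), (Rm@T[:3,:3].T).round(3))
E
```

```text
[0.3398 0.5114 0.2068] [ 0.2799 -0.5583  0.3019]
[[ 0.802 -0.597  0.012]
 [ 0.597  0.802 -0.   ]
 [-0.009  0.007  1.   ]]
wrist-based [ 0.5331 -0.9291  0.0967] 0.6479261521441618 0.6936339010147553
0.9843357566922213 -1.106059011475526 [[ 0.802  0.597 -0.009]
 [-0.597  0.802 -0.005]
 [ 0.004  0.01   1.   ]]
[ 0.5386 -0.1393  0.756 ] [0.4979 0.0389 0.3245]
[[-0.006 -0.98   0.197]
 [ 0.226 -0.194 -0.955]
 [ 0.974  0.039  0.222]]
wrist-based [ 0.2681  0.1662 -0.3465] 0.9386196040345881 0.5956403881513853
-0.25311929724282617 0.07801169927064389 [[ 0.719  0.65  -0.249]
 [ 0.035 -0.391 -0.92 ]
 [-0.695  0.652 -0.304]]
```

```bash
python3 - <<'E'
from h import *
s=monitor.get_state(); np.savez("c1",q=s["q"],p=s["tool_pos"],e=s["eef_rot"])
print(s["q"].round(4))
E
```

```text
[-0.6475  0.4633  0.5373  2.2702 -0.9996  0.0434 -1.0072]
```

Call:
{"name": "carry_out", "arguments": {
  "motion": [-4, 4, -2, 0, -0.1, 0.1, -4, 4, -2, 0, -0.1, 0.1, -3, 4, -2, 0, -0.1, 0.1, -3, 4, 0, 0, -0.1, 0.1]
}}

```text
clock: 4.32
tool_pos: [0.2959, -0.062, 0.3274]
eef_rot: [0.951, -0.302, 0.042, -0.043]
contact_force: [0.3, -1.2, 0.2]
opening: 0.998
```

```bash
cat > fit.py <<'E'
from h import *; import itertools, sys
from scipy.optimize import least_squares
s=monitor.get_state(); np.savez("c%d"%int(sys.argv[1]),q=s["q"],p=s["tool_pos"],e=s["eef_rot"]); where()
data=[([1.13978924,.69000856,-.19449895,1.56631821,.15726879,.9025229,-.21508537],[.27988747,-.55825328,.30190109],[.973107729,.230348591,-.000273687,-.000893862],1),
([1.47,.6,-.42,1.78,-.39,.5,-.33],[.2745,-.559,.3426],[.959,-.11,.259,.029],.2)]
for i in range(1,int(sys.argv[1])+1):
    c=np.load("c%d.npz"%i); data.append((c["q"],c["p"],c["e"],1))
al=np.array([0,-1,1,1,1,1,-1])*np.pi/2
def fk(q,sg,L):
    d1,d3,a3,a4,d5,a6,d7,b,rz=L; a=[0,0,0,a3,a4,0,a6]; d=[d1,0,d3,0,d5,0,d7]
    T=np.eye(4);T[:3,:3]=R.from_euler("z",b).as_matrix()
    for i in range(7):
        t=q[i]*sg[i]+(rz if i==6 else 0); ca,sa,c,s=np.cos(al[i]),np.sin(al[i]),np.cos(t),np.sin(t)
        T=T@np.array([[c,-s,0,a[i]],[s*ca,c*ca,-sa,-sa*d[i]],[s*sa,c*sa,ca,ca*d[i]],[0,0,0,1]])
    return T
if __name__=="__main__":
  out=[]
  for sg in itertools.product([1,-1],repeat=7):
    if sg[0]==1: continue
    def f(L):
        r=[]
        for q,p,e,w in data:
            T=fk(q,sg,L); r+=list(w*(T[:3,3]-p)*3)+list(w*(T[:3,:3]-R.from_quat(e).as_matrix()).ravel()*.5)
        return np.array(r)
    for rz in (0,1.57,3.14,-1.57):
        z=least_squares(f,[.267,.293,.05,.07,.34,.07,.2,0,rz],max_nfev=40); out.append((z.cost,sg,z.x.round(4)))
  out.sort(key=lambda t:t[0])
  for o in out[:6]: print(o)
E
python3 fit.py 2
```

```text
t 4.33 grasp vys mm [-153.2  -19.7  338. ] rot left [ 0.009  0.443 -0.408] F(vys) [ 0.6 -1.1 -0.2] op 87.9 q [-0.55  0.34  0.95  2.49 -0.81  0.51 -1.09]
(np.float64(1.0736838805728866), (-1, 1, -1, 1, -1, 1, -1), array([ 0.3453, -0.023 ,  0.7272,  0.4358, -0.1064, -0.1114, -0.0071,
       -0.159 , -1.5082]))
(np.float64(1.073683882379469), (-1, 1, -1, 1, -1, 1, -1), array([ 0.3452, -0.023 ,  0.7272,  0.4358, -0.1065, -0.1114, -0.0071,
       -0.159 , -1.5081]))
(np.float64(1.0736838824293606), (-1, 1, -1, 1, -1, 1, -1), array([ 0.3452, -0.023 ,  0.7272,  0.4358, -0.1065, -0.1114, -0.0071,
       -0.159 , -1.5081]))
(np.float64(1.0736838828355337), (-1, 1, -1, 1, -1, 1, -1), array([ 0.3454, -0.0233,  0.7273,  0.436 , -0.1063, -0.1115, -0.0071,
       -0.1591,  4.7749]))
(np.float64(1.4893414639874347), (-1, 1, 1, 1, -1, 1, -1), array([-1.2675,  1.8235, -0.2695, -0.056 , -0.4042, -0.0071,  0.22  ,
       -0.1665, -1.675 ]))
(np.float64(1.4893414657800128), (-1, 1, 1, 1, -1, 1, -1), array([-1.2675,  1.8235, -0.2695, -0.056 , -0.4042, -0.0071,  0.22  ,
       -0.1665, -1.675 ]))
```

```bash
cat > fit2.py <<'E'
from h import *; import itertools, glob
from scipy.optimize import least_squares
data=[(np.array([1.13978924,.69000856,-.19449895,1.56631821,.15726879,.9025229,-.21508537]),[.27988747,-.55825328,.30190109],[.973107729,.230348591,-.000273687,-.000893862],1),
(np.array([1.47,.6,-.42,1.78,-.39,.5,-.33]),[.2745,-.559,.3426],[.959,-.11,.259,.029],.15)]
for g in sorted(glob.glob("c*.npz")):
    c=np.load(g); data.append((c["q"],c["p"],c["e"],1))
def fk(q,sg,L):
    q=np.asarray(q)*sg+np.r_[L[0],0,L[1],0,L[2],0,L[3]]
    p=np.zeros(3); M=np.eye(3); zl=[L[4],0,L[5],0,L[6],0,L[7]]; xl=[0,0,L[8],L[9],0,L[10],0]
    for i in range(7):
        M=M@R.from_euler("zyzyzyz"[i],q[i]).as_matrix(); p=p+M@np.array([xl[i],0,zl[i]])
    return p,M
def res(L,sg):
    r=[]
    for q,p,e,w in data:
        P,M=fk(q,sg,L); r+=list(w*(P-p)*3)+list(w*(M-R.from_quat(e).as_matrix()).ravel()*.5)
    return np.array(r)
if __name__=="__main__":
  out=[]
  for s in itertools.product([1,-1],repeat=3):
    sg=np.array([-1,1,s[0],1,s[1],1,s[2]])
    for o in itertools.product((0,3.14),(0,1.57,3.14,-1.57),(0,1.57,3.14,-1.57)):
      z=least_squares(res,[0,o[0],o[1],o[2],.3,.3,.35,.2,0,0,0],args=(sg,),max_nfev=50); out.append((z.cost,tuple(sg),z.x.round(4)))
  out.sort(key=lambda t:t[0])
  for o in out[:3]: print(o)
  np.savez("kin",sg=out[0][1],L=out[0][2])
  for q,p,e,w in data: P,M=fk(q,out[0][1],out[0][2]); print((P-p).round(4),(R.from_matrix(M).inv()*R.from_quat(e)).magnitude().round(4))
E
python3 fit2.py
```

```text
(np.float64(0.0005265905147753926), (np.int64(-1), np.int64(1), np.int64(-1), np.int64(1), np.int64(-1), np.int64(1), np.int64(-1)), array([-0.0977,  0.0333, -0.0311,  1.5285,  0.3816,  0.5401,  0.3338,
        0.265 ,  0.0281,  0.0098, -0.0078]))
(np.float64(0.0005265905147753989), (np.int64(-1), np.int64(1), np.int64(-1), np.int64(1), np.int64(-1), np.int64(1), np.int64(-1)), array([-0.0977,  0.0333, -0.0311,  1.5285,  0.3816,  0.5401,  0.3338,
        0.265 ,  0.0281,  0.0098, -0.0078]))
(np.float64(0.0005265905147754232), (np.int64(-1), np.int64(1), np.int64(-1), np.int64(1), np.int64(-1), np.int64(1), np.int64(-1)), array([-0.0977,  0.0333, -0.0311,  1.5285,  0.3816,  0.5401,  0.3338,
        0.265 ,  0.0281,  0.0098, -0.0078]))Traceback (most recent call last):
  File "fit2.py", line 27, in <module>
    for q,p,e,w in data: P,M=fk(q,out[0][1],out[0][2]); print((P-p).round(4),(R.from_matrix(M).inv()*R.from_quat(e)).magnitude().round(4))
                                                                             ^^^^^^^^^^^^^^^^^^^^^^^^^^^^^^^^^^^^^^^^^^^^^^^^^^^^^^^^^
AttributeError: 'float' object has no attribute 'round'
```

```bash
sed -i 's/.magnitude().round(4))/.magnitude())/' fit2.py; python3 - <<'E'
from fit2 import *
sg=np.array([-1,1,-1,1,-1,1,-1])
s=monitor.get_state(); np.savez("c3",q=s["q"],p=s["tool_pos"],e=s["eef_rot"]); data.append((s["q"],s["tool_pos"],s["eef_rot"],1)); where()
del data[3]
for free in ([4,5,6,7],[4,5,6,7,8,9,10],[0,3,4,5,6,7],list(range(11))):
    b=np.array([0,0,0,np.pi/2,.36,.42,.4,.2,0,0,0])
    def f(y): L=b.copy(); L[free]=y; return res(L,sg)
    z=least_squares(f,b[free]); L=b.copy(); L[free]=z.x; print(z.cost,L.round(4))
    for q,p,e,w in data: P,M=fk(q,sg,L); print("  ",(P-p).round(4),round((R.from_matrix(M).inv()*R.from_quat(e)).magnitude(),4))
E
```

```text
t 4.33 grasp vys mm [-153.2  -19.7  338. ] rot left [ 0.009  0.443 -0.408] F(vys) [ 0.6 -1.1 -0.2] op 87.9 q [-0.55  0.34  0.95  2.49 -0.81  0.51 -1.09]
0.018678045423474454 [0.     0.     0.     1.5708 0.4638 0.5091 0.3842 0.2991 0.     0.
 0.    ]
   [0.0446 0.0302 0.0168] 0.0
   [0.0784 0.0158 0.0241] 0.0078
   [ 0.0008  0.0175 -0.0049] 0.0
   [ 0.0013  0.0179 -0.0124] 0.0
0.012355785182460607 [ 0.      0.      0.      1.5708  0.2685  0.5477  0.2661  0.2689 -0.0282
 -0.0364 -0.0694]
   [0.0361 0.0219 0.0004] 0.0
   [ 0.0074 -0.008   0.018 ] 0.0078
   [-0.0068  0.0063  0.0177] 0.0
   [ 0.0103  0.0103 -0.0185] 0.0
0.0016899010817004977 [-0.0777  0.      0.      1.4963  0.3862  0.5511  0.3591  0.2769  0.
  0.      0.    ]
   [ 0.0008 -0.0023  0.0095] 0.0032
   [ 0.0147 -0.0149  0.0173] 0.0459
   [-0.0019 -0.004  -0.0033] 0.0362
   [-0.0003  0.0104 -0.0065] 0.0097
0.0005265905147771485 [-0.0977  0.0333 -0.0311  1.5285  0.3816  0.5401  0.3338  0.265   0.0281
  0.0098 -0.0078]
   [0.0014 0.0004 0.0004] 0.0126
   [ 0.0106 -0.0112  0.0142] 0.0427
   [-0.0023 -0.0032 -0.0008] 0.0275
   [0.0035 0.0032 0.0001] 0.0158
```

```bash
rm c3.npz; cat > kin.py <<'E'
from fit2 import data, R, np
sg=np.array([-1,1,-1,1,-1,1,-1]); lo=np.array([-3.01,-.46,-1.47,.13,-1,.04,-2.66]); hi=np.array([3.01,2.08,1.51,2.56,4.14,2.09,2.66])
def rots(q):
    q=np.asarray(q)*sg+np.r_[0,0,0,0,0,0,np.pi/2]; M=np.eye(3); o=[]
    for i in range(7): M=M@R.from_euler("zyzyzyz"[i],q[i]).as_matrix(); o.append(M)
    return o
l0=np.array([[0,0,.36],[0,0,0],[0,0,.42],[0,0,0],[0,0,.4],[0,0,0],[0,0,.25]])
A=[];b=[]
for q,p,e,w in data: A.append(w*np.hstack(rots(q)));b.append(w*np.array(p))
A=np.vstack(A);b=np.hstack(b); lam=.003*np.ones(21)
A2=np.vstack([A,np.diag(lam)]); LK=np.linalg.lstsq(A2,np.r_[b,lam*l0.ravel()],rcond=None)[0]
RES=A@LK-b
def fk(q): o=rots(q); return np.hstack(o)@LK,o[-1]
E
cat > ik.py <<'E'
from kin import *; from h import B,O; from scipy.optimize import least_squares
print(LK.reshape(7,3).round(3),abs(RES).max())
def sols(vys,flip,n=40,seed=0):
    G=np.c_[B[:,0],-B[:,1],-B[:,2]] if not flip else np.c_[-B[:,0],B[:,1],-B[:,2]]
    tcp=O+B@(np.array(vys)/1000+np.array([0,0,.045])); rng=np.random.default_rng(seed); out=[]
    for k in range(n):
        z=least_squares(lambda q:np.r_[(fk(q)[0]-tcp)*5,(R.from_matrix(fk(q)[1]).inv()*R.from_matrix(G)).as_rotvec()],rng.uniform(lo,hi),bounds=(lo,hi),max_nfev=80)
        if z.cost<1e-6: out.append(z.x)
    return np.array(out)
if __name__=="__main__":
  for vys in ([0,194,170],[0,194,90],[0,230,90],[0,95,70],[0,-95,148]):
    for fl in (0,1):
      o=sols(vys,fl,25); print(vys,fl,len(o)); 
      if len(o): print(o[np.argsort(o[:,2])][::max(1,len(o)//4)].round(2))
E
time python3 ik.py
```

```text
[[ 0.019 -0.006  0.376]
 [-0.    -0.006  0.062]
 [-0.012 -0.024  0.482]
 [ 0.024 -0.024 -0.009]
 [-0.006  0.006  0.391]
 [-0.005  0.006 -0.003]
 [-0.003 -0.019  0.247]] 1.9524328067274666e-05
[0, 194, 170] 0 8
[[-0.44  0.6   0.07  2.14  1.73  0.25  2.42]
 [-0.72  0.68  0.46  2.15  2.82  0.07  1.26]
 [-0.82  0.74  0.6   2.18  3.73  0.14  0.31]
 [-0.93  0.84  0.81  2.2   4.13  0.31 -0.12]]
[0, 194, 170] 1 11
[[ 0.36  1.07 -1.45  2.08  1.68  1.42 -0.4 ]
 [ 0.27  0.88 -1.19  2.08  1.63  1.14 -0.45]
 [ 0.02  0.69 -0.73  2.09  1.58  0.76 -0.52]
 [-0.64  0.64  0.27  2.11  1.66  0.16 -0.73]
 [-0.76  0.69  0.45  2.11  2.01  0.04 -1.11]
 [-0.87  0.74  0.56  2.14  3.5   0.06 -2.66]]
[0, 194, 90] 0 6
[[-0.27  0.77 -0.11  2.07  1.97  0.37  2.24]
 [-0.35  0.77  0.    2.07  2.07  0.31  2.12]
 [-0.39  0.78  0.06  2.07  2.13  0.28  2.05]
 [-0.65  0.86  0.43  2.09  3.21  0.19  0.85]
 [-0.83  1.01  0.75  2.12  3.92  0.39  0.04]
 [-0.95  1.23  1.06  2.13  4.14  0.71 -0.29]]
[0, 194, 90] 1 10
[[ 0.37  1.26 -1.41  2.01  1.86  1.45 -0.34]
 [ 0.32  1.14 -1.26  2.01  1.81  1.28 -0.4 ]
 [-0.34  0.78 -0.11  2.
[... 1095 characters left out ...]
3  0.13  2.12  2.65  0.31 -1.55]]
[0, -95, 148] 0 7
[[ 0.54  0.62 -0.37  2.22  2.4   0.27  2.42]
 [ 0.44  0.61 -0.24  2.22  2.65  0.24  2.13]
 [ 0.36  0.61 -0.14  2.23  2.88  0.23  1.89]
 [ 0.34  0.61 -0.12  2.23  2.94  0.23  1.83]
 [-0.07  0.73  0.5   2.28  3.92  0.48  0.77]
 [-0.25  0.91  0.86  2.29  4.12  0.77  0.51]
 [-0.26  0.92  0.88  2.29  4.13  0.79  0.5 ]]
[0, -95, 148] 1 11
[[ 1.04  1.06 -1.44  2.23  1.8   1.09  0.02]
 [ 0.8   0.75 -0.91  2.24  1.92  0.61 -0.25]
 [ 0.79  0.74 -0.88  2.24  1.94  0.59 -0.27]
 [ 0.45  0.63 -0.39  2.25  2.34  0.33 -0.76]
 [ 0.43  0.62 -0.36  2.25  2.38  0.32 -0.8 ]
 [ 0.01  0.65  0.21  2.29  3.43  0.33 -1.94]]
real	2m58.115s
user	2m53.063s
sys	0m0.178s
```

```bash
python3 - <<'E'
from kin import *; from h import B,O,where,monitor
where(); q=monitor.get_state()["q"].copy(); print(q.round(3))
def T(q): p,M=fk(q); t=np.eye(4); t[:3,:3]=M;t[:3,3]=p; return t
q0=q.copy()
for i in range(17):
    p,M=fk(q0); g=p+M[:,2]*.045
    if i%2==0: print(i,"tip z",(p+M[:,2]*.064)[2].round(3),"grasp vys",((g-O)@B*1000).round(0),"toolz",(M[:,2]@B).round(2),"x",(M[:,0]@B).round(2))
    q0[4]+=.175
q1=q.copy();q1[4]+=.175
X=np.linalg.inv(T(q))@T(q1); print((X[:3,3]*100).round(2),R.from_matrix(X[:3,:3]).as_rotvec().round(3))
E
```

```text
t 4.33 grasp vys mm [-153.2  -19.7  338. ] rot left [ 0.009  0.443 -0.408] F(vys) [ 0.6 -1.1 -0.2] op 87.9 q [-0.55  0.34  0.95  2.49 -0.81  0.51 -1.09]
[-0.546  0.336  0.952  2.488 -0.807  0.514 -1.095]
0 tip z 0.264 grasp vys [-153.  -20.  338.] toolz [-0.42  0.08 -0.9 ] x [ 0.82 -0.39 -0.41]
2 tip z 0.257 grasp vys [-189.  -51.  352.] toolz [-0.52 -0.05 -0.85] x [ 0.85 -0.09 -0.51]
4 tip z 0.26 grasp vys [-212.  -93.  367.] toolz [-0.57 -0.21 -0.8 ] x [ 0.77  0.2  -0.6 ]
6 tip z 0.272 grasp vys [-217. -140.  383.] toolz [-0.55 -0.37 -0.75] x [ 0.6   0.45 -0.66]
8 tip z 0.291 grasp vys [-206. -186.  397.] toolz [-0.48 -0.52 -0.71] x [ 0.34  0.63 -0.7 ]
10 tip z 0.316 grasp vys [-179. -227.  407.] toolz [-0.36 -0.64 -0.68] x [ 0.04  0.72 -0.7 ]
12 tip z 0.342 grasp vys [-139. -256.  413.] toolz [-0.21 -0.71 -0.67] x [-0.27  0.7  -0.66]
14 tip z 0.368 grasp vys [ -91. -271.  413.] toolz [-0.04 -0.73 -0.68] x [-0.55  0.58 -0.6 ]
16 tip z 0.389 grasp vys [ -41. -269.  408.] toolz [ 0.12 -0.7  -0.7 ] x [-0.77  0.38 -0.51]
[-1.18  1.76  0.14] [-0.076 -0.039 -0.152]
```

Call:
{"name": "carry_out", "arguments": {
  "motion": [-1.2, 1.8, 0.1, -0.076, -0.039, -0.152, -1.2, 1.8, 0.1, -0.076, -0.039, -0.152, -1.2, 1.8, 0.1, -0.076, -0.039, -0.152, -1.2, 1.8, 0.1, -0.076, -0.039, -0.152, -1.2, 1.8, 0.1, -0.076, -0.039, -0.152, -1.2, 1.8, 0.1, -0.076, -0.039, -0.152, -1.2, 1.8, 0.1, -0.076, -0.039, -0.152, -1.2, 1.8, 0.1, -0.076, -0.039, -0.152]
}}

```text
clock: 5.32
tool_pos: [0.2043, -0.1875, 0.3538]
eef_rot: [0.915, 0.298, -0.167, 0.213]
contact_force: [-0.1, 0.1, -0.5]
opening: 0.998
```

```bash
python3 - <<'E'
from kin import *; from h import B,O,where,monitor
where(); s=monitor.get_state(); q=s["q"]; p,M=fk(q); print("model err",p-s["tool_pos"])
np.savez("c4",q=q,p=s["tool_pos"],e=s["eef_rot"])
E
```

```text
t 5.33 grasp vys mm [-196.7 -189.   400.8] rot left [0.254 0.78  0.947] F(vys) [-0.4  0.1 -0.4] op 87.9 q [-0.7   0.46  1.24  2.56  0.31  0.35 -0.73]
model err [-0.02902029  0.0174256  -0.01147505]
```

```bash
cat > sim.py <<'E'
from kin import *; from h import B,O,where,monitor
from scipy.optimize import least_squares
FL=np.c_[-B[:,0],B[:,1],-B[:,2]]
def T(q): p,M=fk(q); t=np.eye(4); t[:3,:3]=M;t[:3,3]=p; return t
def tgt(vys):
    t=np.eye(4);t[:3,:3]=FL;t[:3,3]=O+B@(np.array(vys)/1000+np.array([0,0,.045])); return t
def step(q,Tg):
    f=lambda x:np.r_[(fk(x)[0]-Tg[:3,3])*20,(R.from_matrix(fk(x)[1]).inv()*R.from_matrix(Tg[:3,:3])).as_rotvec()*5,.05*(x-q)]
    return least_squares(f,np.clip(q,lo+1e-4,hi-1e-4),bounds=(lo,hi),max_nfev=30)
def plan(q,X,n):
    for i in range(n):
        Tg=T0@np.linalg.matrix_power(X,i+1); z=step(q,Tg); q=z.x
        if i%2==1 or i==n-1:
            p,M=fk(q);g=p+M[:,2]*.045; print(i+1,q.round(2),"cost",round(z.cost,5),((g-O)@B*1000).round(0))
    return q
if __name__=="__main__":
    import sys
    print(abs(RES).max()); s=monitor.get_state(); T0=np.eye(4);T0[:3,:3]=R.from_quat(s["eef_rot"]).as_matrix();T0[:3,3]=s["tool_pos"]
    for vys,n in (([-60,-50,300],16),([-60,-150,300],16),([-20,60,250],16)):
        Dm=np.linalg.inv(T0)@tgt(vys)
        rv=R.from_matrix(Dm[:3,:3]).as_rotvec()
        from scipy.linalg import logm,expm
        for alt in (0,1):
            r=rv if not alt else rv*(1-2*np.pi/np.linalg.norm(rv))
            # constant-screw: solve V so that expm=Dm
            th=np.linalg.norm(r);k=r/th;K=np.array([[0,-k[2],k[1]],[k[2],0,-k[0]],[-k[1],k[0],0]])
            J=np.eye(3)+(1-np.cos(th))/th*K+(1-np.sin(th)/th)*K@K
            u=np.linalg.solve(J,Dm[:3,3]); S=np.zeros((4,4));S[:3,:3]=K*th;S[:3,3]=u
            X=expm(S/n); print(vys,"alt",alt,"row cm",(X[:3,3]*100).round(2),"rv",(r/n).round(3),np.linalg.norm(r/n).round(3))
            if np.linalg.norm(r)<4.5: plan(s["q"],X,n)
E
python3 sim.py
```

```text
7.81338851017846e-05
[-60, -50, 300] alt 0 row cm [0.52 1.33 0.08] rv [-0.057  0.018 -0.126] 0.139
2 [-0.67  0.43  1.18  2.56  0.6   0.27 -0.78] cost 3e-05 [-167. -198.  387.]
4 [-0.66  0.42  1.17  2.56  0.9   0.17 -0.83] cost 3e-05 [-137. -198.  371.]
6 [-0.65  0.43  1.2   2.54  1.36  0.05 -1.01] cost 0.00015 [-109. -188.  354.]
8 [-0.53  0.33  0.91  2.51  1.75  0.16 -1.22] cost 6e-05 [ -85. -171.  339.]
10 [-0.41  0.29  0.69  2.51  2.02  0.18 -1.27] cost 4e-05 [ -67. -146.  324.]
12 [-0.27  0.27  0.49  2.5   2.28  0.18 -1.3 ] cost 4e-05 [ -56. -116.  313.]
14 [-0.12  0.25  0.28  2.5   2.53  0.16 -1.31] cost 4e-05 [-54. -83. 304.]
16 [ 0.06  0.25  0.05  2.5   2.79  0.13 -1.33] cost 5e-05 [-60. -50. 300.]
[-60, -50, 300] alt 1 row cm [-0.37 -2.58 -0.09] rv [ 0.103 -0.034  0.229] 0.254
2 [-0.67  0.48  1.24  2.55  0.03  0.53 -0.92] cost 4e-05 [-244. -152.  414.]
4 [-0.64  0.5   1.26  2.55 -0.25  0.68 -1.1 ] cost 4e-05 [-270.  -97.  416.]
6 [-0.59  0.46  1.19  2.56 -0.46  0.77 -1.44] cost 0.0001 [-268.  -37.  404.]
8 [-0.21  0.25  0.54  2.56 -0.51  0.65 -2.17] cost 0.00052 [-240.   13. 
[... 2430 characters left out ...]
, 250] alt 1 row cm [-1.23 -4.13  0.16] rv [ 0.103 -0.034  0.229] 0.254
2 [-0.2   0.21  0.41  2.56  0.49  0.71 -1.67] cost 0.00091 [-276. -143.  426.]
4 [ 0.85  0.28 -0.93  2.56  0.39  0.87 -2.39] cost 0.04727 [-314.  -64.  438.]
6 [ 0.56  0.23 -0.74  2.56  0.04  0.76 -2.66] cost 0.25343 [-309.   31.  433.]
8 [-0.29  0.23  0.09  2.56 -0.5   0.62 -2.66] cost 0.4102 [-272.  117.  400.]
10 [-0.68  0.31  0.48  2.56 -1.    0.51 -2.66] cost 0.32709 [-215.  163.  353.]
12 [-1.05  0.7   1.51  2.41 -1.    1.12 -2.66] cost 1.87435 [-145.  139.  351.]
14 [-0.69  0.79  1.51  2.34 -1.    1.33 -2.66] cost 5.21317 [-99.  71. 326.]
16 [-0.31  0.85  1.51  2.36 -1.    1.53 -2.66] cost 9.96905 [-95.  -6. 324.]
```

Call:
{"name": "carry_out", "arguments": {
  "motion": [0.5, 1.3, 0.1, -0.057, 0.018, -0.126, 0.5, 1.3, 0.1, -0.057, 0.018, -0.126, 0.5, 1.3, 0.1, -0.057, 0.018, -0.126, 0.5, 1.3, 0.1, -0.057, 0.018, -0.126, 0.5, 1.3, 0.1, -0.057, 0.018, -0.126, 0.5, 1.3, 0.1, -0.057, 0.018, -0.126, 0.5, 1.3, 0.1, -0.057, 0.018, -0.126, 0.5, 1.3, 0.1, -0.057, 0.018, -0.126]
}}

```text
clock: 6.32
tool_pos: [0.2959, -0.2064, 0.3601]
eef_rot: [0.673, 0.678, -0.135, 0.262]
contact_force: [-0.5, -0.4, -0.5]
opening: 0.994
```

Call:
{"name": "carry_out", "arguments": {
  "motion": [0.5, 1.3, 0.1, -0.057, 0.018, -0.126, 0.5, 1.3, 0.1, -0.057, 0.018, -0.126, 0.5, 1.3, 0.1, -0.057, 0.018, -0.126, 0.5, 1.3, 0.1, -0.057, 0.018, -0.126, 0.5, 1.3, 0.1, -0.057, 0.018, -0.126, 0.5, 1.3, 0.1, -0.057, 0.018, -0.126, 0.5, 1.3, 0.1, -0.057, 0.018, -0.126, 0.5, 1.3, 0.1, -0.057, 0.018, -0.126]
}}

```text
clock: 7.32
tool_pos: [0.3682, -0.1307, 0.3425]
eef_rot: [0.199, 0.944, -0.047, 0.258]
contact_force: [0.1, -0.4, -0.1]
opening: 0.995
```

```bash
sed -i 's/G=R.from_matrix(np.c_\[B\[:,0\],-B/G=R.from_matrix(np.c_[-B[:,0],B/' h.py; python3 -c "
from h import *; where()"
```

```text
t 7.33 grasp vys mm [-52.7 -78.2 304.3] rot left [-0.083  0.008 -0.171] F(vys) [ 0.1 -0.4 -0.2] op 87.7 q [ 0.12  0.25  0.03  2.55  2.56  0.21 -1.24]
```

Call:
{"name": "carry_out", "arguments": {
  "motion": [0, 0, 0, -0.042, 0.004, -0.085, 0, 0, 0, -0.042, 0.004, -0.085, -0.9, 4.5, 0, 0, 0, 0, -0.9, 4.5, 0, 0, 0, 0, -0.9, 4.5, 1, 0, 0, 0, -0.9, 4.5, 2, 0, 0, 0, -0.9, 4.5, 3, 0, 0, 0, -0.9, 4.5, 4, 0, 0, 0]
}}

```text
clock: 8.32
tool_pos: [0.5132, 0.0826, 0.2793]
eef_rot: [0.109, 0.96, -0.029, 0.256]
contact_force: [0.5, -0.8, 0.3]
opening: 1.0
```

```bash
cat > look.py <<'E'
from h import *; import sys
where(); p=shot("wrist"); save(p,sys.argv[1]+".png"); d=D(p).reshape(-1,3); d=d[~np.isnan(d[:,0])]
t=d[(abs(d[:,0])<30)&(d[:,1]>150)&(d[:,1]<250)&(d[:,2]>60)&(d[:,2]<125)]
if len(t)>30: print("tab",len(t),np.percentile(t,[2,50,98],axis=0).round(1).tolist())
for cy in(-95,0,95):
    q=d[(abs(d[:,0])<35)&(abs(d[:,1]-cy)<35)&(d[:,2]>65)&(d[:,2]<140)]
    if len(q)>50:
        h=np.percentile(q[:,2],80); q=q[abs(q[:,2]-h)<5]; print(cy,len(q),np.median(q[:,2]).round(1),np.percentile(q,[2,98],axis=0).round(1).tolist())
E
python3 look.py w2
```

```text
t 8.32 grasp vys mm [ -2.3 165.4 201.9] rot left [-0.002 -0.002 -0.005] F(vys) [ 0.7 -0.6 -0.1] op 88.1 q [-0.56  0.55  0.26  2.28  2.23  0.19 -1.23]
tab 1464 [[-14.5, 187.7, 63.3], [-4.2, 193.5, 104.2], [14.0, 201.2, 106.0]]
0 2475 81.9 [[-17.9, -14.7, 78.4], [17.3, 20.7, 83.3]]
95 3098 81.8 [[-19.0, 78.5, 78.8], [18.9, 116.4, 83.2]]
```

Call:
{"name": "carry_out", "arguments": {
  "motion": [0, 2, 0, 0, 0, 0, 0, 0.9, 1, 0, 0, 0, 0, 0, 2.5, 0, 0, 0, 0, 0, 2.5, 0, 0, 0, 0, 0, 2.5, 0, 0, 0, 0, 0, 2.5, 0, 0, 0, 0, 0, 0.3, 0, 0, 0, 0, 0, 0, 0, 0, 0]
}}

```text
clock: 9.38
tool_pos: [0.5732, 0.0976, 0.1811]
eef_rot: [0.108, 0.96, -0.029, 0.255]
contact_force: [0.1, 1.2, 0.6]
opening: 0.998
```

```bash
python3 look.py w3
```

```text
t 9.38 grasp vys mm [ -3.6 193.1  89.3] rot left [-0.002 -0.004 -0.003] F(vys) [0.2 1.2 0.7] op 87.9 q [-0.4   0.78  0.04  2.17  2.33  0.36 -1.33]
tab 8071 [[-14.7, 188.6, 65.8], [-12.2, 237.8, 100.6], [4.7, 249.3, 122.6]]
95 4563 81.7 [[-19.6, 82.0, 77.7], [9.2, 116.9, 83.0]]
```

View pics/w3.png

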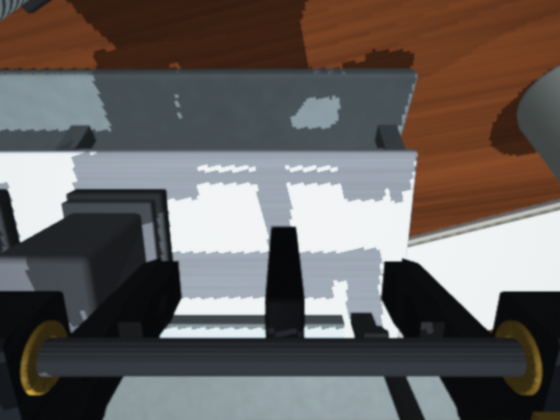

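Call:
{"name": "carry_out", "arguments": {
  "motion": [0, 0, 0, 0, 0, 0, 0, 0, 0, 0, 0, 0, 0, 0, 0, 0, 0, 0, 0, 0, 0, 0, 0, 0, 0, 0, 0, 0, 0, 0, 0, 0, 0, 0, 0, 0],
  "hand": 0,
  "grip_force": 25
}}

```text
clock: 10.18
tool_pos: [0.5734, 0.0985, 0.1806]
eef_rot: [0.108, 0.96, -0.029, 0.255]
contact_force: [0.1, -0.0, -0.6]
opening: 0.343
```

Call:
{"name": "carry_out", "arguments": {
  "motion": [0, 0.6, 0, 0, 0, 0, 0, 0.7, 0, 0, 0, 0, 0, 0.7, 0, 0, 0, 0, 0, 0.7, 0, 0, 0, 0, 0, 0.7, 0, 0, 0, 0, 0, 0.4, 0, 0, 0, 0, 0, 0, 0, 0, 0, 0]
}}

```text
clock: 11.05
tool_pos: [0.5817, 0.1351, 0.1806]
eef_rot: [0.108, 0.96, -0.03, 0.255]
contact_force: [-1.2, -5.7, 0.2]
opening: 0.156
```

```bash
python3 -c "
from h import *; where()"
```

```text
t 11.05 grasp vys mm [ -3.8 231.5  88.7] rot left [-0.003 -0.004 -0.002] F(vys) [ 0.2 -5.8  0.1] op 13.8 q [-0.51  0.8   0.12  2.12  2.24  0.3  -1.31]
```

Call:
{"name": "carry_out", "arguments": {
  "motion": [0, 0.2, 0, 0, 0, 0, 0, 0.2, 0, 0, 0, 0, 0, 0, 0, 0, 0, 0]
}}

```text
clock: 11.42
tool_pos: [0.5819, 0.1354, 0.1805]
eef_rot: [0.11, 0.96, -0.032, 0.255]
contact_force: [-3.5, -10.6, 2.0]
opening: 0.158
```

```bash
python3 -c "
from h import *; where()"
```

```text
t 11.43 grasp vys mm [ -3.8 231.6  88.6] rot left [-0.009 -0.004 -0.005] F(vys) [  0.  -11.1   2.3] op 13.9 q [-0.52  0.8   0.13  2.12  2.23  0.29 -1.31]
```

Call:
{"name": "carry_out", "arguments": {
  "motion": [0, -0.4, 0, 0, 0, 0, 0, 0, 0, 0, 0, 0, 0, 0, 0, 0, 0, 0, 0, 0, -2, 0, 0, 0, 0, 0, -4, 0, 0, 0, 0, 0, -4, 0, 0, 0, 0, -4, -2, 0, 0, 0, 0, -5, 0, 0, 0, 0],
  "hand": 4
}}

```text
clock: 12.42
tool_pos: [0.5031, 0.0639, 0.2869]
eef_rot: [0.104, 0.96, -0.027, 0.257]
contact_force: [1.3, -0.4, -0.5]
opening: 0.454
```

Call:
{"name": "carry_out", "arguments": {
  "motion": [0, -5, 0, 0, 0, 0, 0, -5, 0, 0, 0, 0, 0, -5, 0, 0, 0, 0, 0, -5, 0, 0, 0, 0, 0, -3, 0, 0, 0, 0, 0, 0, 0, 0, 0, 0, 0, 0, 0, 0, 0, 0],
  "hand": 0
}}

```text
clock: 13.3
tool_pos: [0.453, -0.162, 0.2855]
eef_rot: [0.107, 0.96, -0.029, 0.256]
contact_force: [-0.6, 0.6, -0.3]
opening: 0.007
```

```bash
python3 look.py w4
```

```text
t 13.3 grasp vys mm [ -3.8 -86.4 209.9] rot left [-0.001 -0.003 -0.   ] F(vys) [-0.8  0.4  0.1] op 0.6 q [ 0.4   0.48 -0.2   2.39  2.81  0.26 -1.2 ]
-95 3050 125.7 [[-18.4, -110.6, 123.0], [15.7, -75.4, 127.0]]
0 2277 81.9 [[-18.0, -16.8, 79.1], [17.4, 18.4, 83.4]]
95 2904 81.9 [[-19.2, 76.7, 78.2], [18.4, 113.5, 83.3]]
```

View pics/w4.png

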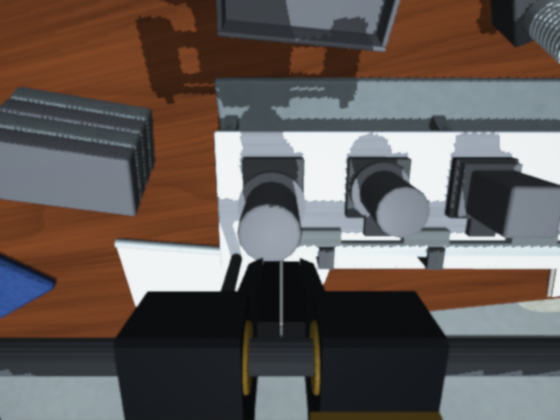

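Call:
{"name": "carry_out", "arguments": {
  "motion": [-0.3, -0.6, 1, 0, 0, 0, 0, 0, 2, 0, 0, 0, 0, 0, 2, 0, 0, 0, 0, 0, 1, 0, 0, 0, 0, 0, 0.8, 0, 0, 0, 0, 0, 0.8, 0, 0, 0, 0, 0, 0.8, 0, 0, 0, 0, 0, 0.8, 0, 0, 0]
}}

```text
clock: 14.35
tool_pos: [0.4987, -0.1791, 0.2069]
eef_rot: [0.107, 0.96, -0.029, 0.256]
contact_force: [-3.2, 1.2, 6.8]
opening: 0.002
```

Call:
{"name": "carry_out", "arguments": {
  "motion": [0, 0, 0.6, 0, 0, 0, 0, 0, 0.4, 0, 0, 0, 0, 0, 0, 0, 0, 0]
}}

```text
clock: 14.72
tool_pos: [0.5036, -0.1809, 0.1977]
eef_rot: [0.108, 0.96, -0.029, 0.255]
contact_force: [-0.4, -0.7, 0.0]
opening: 0.004
```

```bash
python3 -c "
from h import *; where()"
```

```text
t 14.72 grasp vys mm [ -1.3 -93.9 107.1] rot left [-0.002 -0.004 -0.002] F(vys) [-0.2 -0.7  0.1] op 0.4 q [ 0.42  0.73 -0.23  2.32  2.84  0.43 -1.21]
```

Call:
{"name": "carry_out", "arguments": {
  "motion": [0, 0, 0.4, 0, 0, 0, 0, 0, 0.3, 0, 0, 0, 0, 0, 0.1, 0, 0, 0, 0, 0, 0, 0, 0, 0]
}}

```text
clock: 15.22
tool_pos: [0.5061, -0.1817, 0.1926]
eef_rot: [0.107, 0.96, -0.029, 0.256]
contact_force: [-12.0, 2.3, 23.1]
opening: 0.005
```

```bash
python3 -c "
from h import *; where()"
```

```text
t 15.22 grasp vys mm [ -1.6 -94.1 101.4] rot left [-0.002 -0.003 -0.001] F(vys) [ 1.  -0.4 26.1] op 0.4 q [ 0.42  0.74 -0.23  2.32  2.85  0.45 -1.21]
```

Call:
{"name": "carry_out", "arguments": {
  "motion": [0, 0, -2, 0, 0, 0, 0, 0, -4, 0, 0, 0, 0, 1, -3, 0, 0, 0, 0, 4, 0, 0, 0, 0, 0, 4, 0, 0, 0, 0, 0, 4, 0, 0, 0, 0, 0, 4, 0, 0, 0, 0, 0, 2, 0, 0, 0, 0],
  "hand": 8.8
}}

```text
clock: 16.23
tool_pos: [0.5064, 0.0161, 0.2689]
eef_rot: [0.106, 0.961, -0.028, 0.256]
contact_force: [-0.0, -0.5, -0.1]
opening: 0.892
```

Call:
{"name": "carry_out", "arguments": {
  "motion": [0, 0, 0, 0, 0, 0, 0, 0, 0, 0, 0, 0]
}}

```text
clock: 16.48
tool_pos: [0.5054, 0.0122, 0.2688]
eef_rot: [0.108, 0.96, -0.03, 0.255]
contact_force: [-0.9, 0.5, -0.0]
opening: 0.997
```

```bash
python3 look.py w5
```

```text
t 16.48 grasp vys mm [ -0.8  94.9 189. ] rot left [-0.003 -0.004 -0.003] F(vys) [-0.9  0.3  0.5] op 87.8 q [-0.24  0.54  0.02  2.34  2.37  0.3  -1.22]
tab 2911 [[-14.5, 224.2, 61.6], [-2.0, 225.3, 95.7], [14.2, 237.2, 105.8]]
-95 1436 81.7 [[-17.4, -93.2, 77.6], [17.6, -73.7, 83.2]]
0 2658 81.9 [[-18.1, -14.9, 78.7], [17.0, 20.4, 83.3]]
95 3414 81.9 [[-19.2, 77.8, 79.2], [18.8, 115.7, 83.2]]
```

View pics/w5.png

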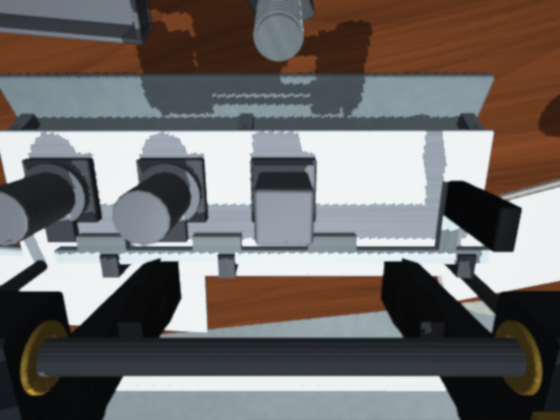

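Call:
{"name": "carry_out", "arguments": {
  "motion": [0, 0.2, 1, 0, 0, 0, 0, 0, 2.5, 0, 0, 0, 0, 0, 2.5, 0, 0, 0, 0, 0, 2.5, 0, 0, 0, 0, 0, 2, 0, 0, 0, 0, 0, 1.5, 0, 0, 0, 0, 0, 0, 0, 0, 0]
}}

```text
clock: 17.4
tool_pos: [0.5644, 0.0014, 0.1637]
eef_rot: [0.108, 0.961, -0.029, 0.255]
contact_force: [-0.0, -0.0, 0.2]
opening: 0.998
```

Call:
{"name": "carry_out", "arguments": {
  "motion": [0, 0, 0, 0, 0, 0, 0, 0, 0, 0, 0, 0, 0, 0, 0, 0, 0, 0, 0, 0, 0, 0, 0, 0, 0, 0, 0, 0, 0, 0, 0, 0, 0, 0, 0, 0, 0, 0, 0, 0, 0, 0],
  "hand": 0,
  "grip_force": 40
}}

```text
clock: 18.27
tool_pos: [0.5641, 0.0008, 0.165]
eef_rot: [0.108, 0.96, -0.03, 0.255]
contact_force: [-2.4, -5.7, 4.0]
opening: 0.452
```

```bash
python3 -c "
from h import *; where()"
```

```text
t 18.27 grasp vys mm [-1.  96.5 69.2] rot left [-0.004 -0.003 -0.003] F(vys) [ 1.1 -6.1  4. ] op 39.8 q [-0.1   0.81 -0.12  2.25  2.51  0.48 -1.31]
```

Gripped (39.8 mm). Pull 45 mm along U.

Call:
{"name": "carry_out", "arguments": {
  "motion": [0, 0, -0.6, 0, 0, 0, 0, 0, -0.8, 0, 0, 0, 0, 0, -0.8, 0, 0, 0, 0, 0, -0.8, 0, 0, 0, 0, 0, -0.8, 0, 0, 0, 0, 0, -0.7, 0, 0, 0, 0, 0, 0, 0, 0, 0]
}}

```text
clock: 19.15
tool_pos: [0.5422, 0.0058, 0.2039]
eef_rot: [0.109, 0.96, -0.03, 0.255]
contact_force: [-1.5, -5.4, 0.7]
opening: 0.452
```

```bash
python3 -c "
from h import *; where()"
```

```text
t 19.15 grasp vys mm [ -1.   96.6 114.1] rot left [-0.004 -0.004 -0.003] F(vys) [ 0.1 -5.6  0.7] op 39.8 q [-0.14  0.71 -0.09  2.29  2.47  0.43 -1.29]
```

Call:
{"name": "carry_out", "arguments": {
  "motion": [0, 0, -0.3, 0, 0, 0, 0, 0, 0, 0, 0, 0, 0, 0, 0.3, 0, 0, 0]
}}

```text
clock: 19.52
tool_pos: [0.5427, 0.0057, 0.2031]
eef_rot: [0.109, 0.96, -0.03, 0.255]
contact_force: [-2.3, -5.5, 3.4]
opening: 0.449
```

Call:
{"name": "carry_out", "arguments": {
  "motion": [0, 0, 0, 0, 0, 0, 0, 0, 0, 0, 0, 0, 0, 0, 0, 0, 0, 0, 0, 0, 0, 0, 0, 0, 0, 0, 0, 0, 0, 0, 0, 0, -3, 0, 0, 0, 0, 0, -4, 0, 0, 0],
  "hand": 8.8
}}

```text
clock: 20.4
tool_pos: [0.5083, 0.0148, 0.2646]
eef_rot: [0.108, 0.961, -0.029, 0.255]
contact_force: [-0.1, -0.2, -0.5]
opening: 0.995
```

```bash
python3 look.py w6
```

```text
t 20.4 grasp vys mm [ -1.1  98.1 184.2] rot left [-0.002 -0.005 -0.002] F(vys) [-0.3 -0.2 -0.4] op 87.7 q [-0.24  0.55  0.01  2.34  2.37  0.31 -1.23]
tab 3008 [[-14.4, 224.1, 61.7], [-2.1, 225.4, 95.9], [14.3, 237.2, 105.9]]
-95 899 81.5 [[-14.8, -86.8, 77.2], [16.9, -73.5, 83.3]]
0 2764 81.9 [[-18.1, -14.8, 78.7], [17.1, 20.3, 83.3]]
95 5036 125.7 [[-19.3, 78.0, 122.9], [18.7, 115.7, 127.0]]
```

Call:
{"name": "carry_out", "arguments": {
  "motion": [0, 4, 0, 0, 0, 0, 0, 4, 0, 0, 0, 0, 0, 4, 0, 0, 0, 0, 0, 1.3, 1.5, 0, 0, 0, 0, 0, 2.5, 0, 0, 0, 0, 0, 2.5, 0, 0, 0, 0, 0, 2.4, 0, 0, 0, 0, 0, 0, 0, 0, 0],
  "hand": 5
}}

```text
clock: 21.45
tool_pos: [0.5812, 0.1323, 0.1856]
eef_rot: [0.109, 0.961, -0.03, 0.254]
contact_force: [0.0, 0.1, 0.6]
opening: 0.567
```

Call:
{"name": "carry_out", "arguments": {
  "motion": [0, 0, 0, 0, 0, 0, 0, 0, 0, 0, 0, 0, 0, 0, 0, 0, 0, 0, 0, 0, 0, 0, 0, 0, 0, 0, 0, 0, 0, 0],
  "hand": 0,
  "grip_force": 25
}}

```text
clock: 22.08
tool_pos: [0.5812, 0.135, 0.1877]
eef_rot: [0.107, 0.96, -0.029, 0.256]
contact_force: [-1.7, 0.0, 2.9]
opening: 0.156
```

```bash
python3 -c "
from h import *; where()"
```

```text
t 22.07 grasp vys mm [ -0.6 231.4  95.2] rot left [-0.001 -0.003 -0.002] F(vys) [-0.  -0.3  3.3] op 13.7 q [-0.5   0.78  0.09  2.12  2.16  0.3  -1.23]
```

Tab gripped; slide back −40 mm and a little more.

Call:
{"name": "carry_out", "arguments": {
  "motion": [0, -0.6, 0, 0, 0, 0, 0, -0.7, 0, 0, 0, 0, 0, -0.7, 0, 0, 0, 0, 0, -0.7, 0, 0, 0, 0, 0, -0.7, 0, 0, 0, 0, 0, -0.6, 0, 0, 0, 0, 0, -0.2, 0, 0, 0, 0, 0, 0, 0, 0, 0, 0]
}}

```text
clock: 23.08
tool_pos: [0.5723, 0.0957, 0.1877]
eef_rot: [0.106, 0.961, -0.027, 0.256]
contact_force: [-1.5, 4.9, 3.9]
opening: 0.156
```

```bash
python3 -c "
from h import *; where()"
```

```text
t 23.07 grasp vys mm [ -0.7 191.3  95.2] rot left [ 0.002 -0.004 -0.001] F(vys) [-0.3  4.4  4.6] op 13.7 q [-0.37  0.77  0.    2.17  2.27  0.37 -1.26]
```

Call:
{"name": "carry_out", "arguments": {
  "motion": [0, -0.3, 0, 0, 0, 0, 0, 0, 0, 0, 0, 0, 0, 0.2, 0, 0, 0, 0]
}}

```text
clock: 23.45
tool_pos: [0.5723, 0.0957, 0.1877]
eef_rot: [0.106, 0.961, -0.027, 0.256]
contact_force: [-1.6, 5.5, 4.3]
opening: 0.158
```

Call:
{"name": "carry_out", "arguments": {
  "motion": [0, 0, 0, 0, 0, 0, 0, 0, 0, 0, 0, 0, 0, 0, 0, 0, 0, 0, 0, 0, -2, 0, 0, 0, 0, 0, -3, 0, 0, 0, 0, 0, -4, 0, 0, 0, 0, 0, -3, 0, 0, 0, 0, 0, 0, 0, 0, 0],
  "hand": 4
}}

```text
clock: 24.45
tool_pos: [0.5132, 0.1064, 0.2928]
eef_rot: [0.107, 0.96, -0.029, 0.256]
contact_force: [-0.4, -0.5, -0.7]
opening: 0.451
```

```bash
python3 look.py w7; python3 - <<'E'
from h import *
p=shot("top"); save(p,"top2.png")
E
```

```text
t 24.45 grasp vys mm [ -0.  188.6 216.2] rot left [-0.001 -0.002 -0.002] F(vys) [-0.7 -0.6 -0.5] op 39.7 q [-0.69  0.54  0.38  2.25  2.03  0.12 -1.07]
tab 1119 [[-14.5, 185.2, 65.5], [-4.7, 192.0, 104.4], [14.3, 198.3, 106.0]]
0 2258 81.8 [[-17.9, -14.3, 78.4], [17.2, 20.8, 83.3]]
95 3917 125.7 [[-19.2, 78.9, 122.4], [18.4, 116.6, 127.0]]
```

View pics/w7.png

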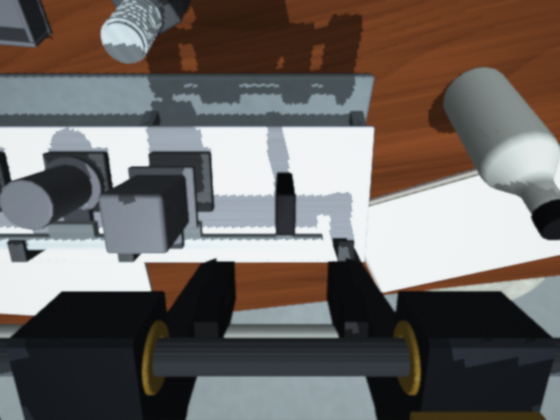

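```bash
python3 -c "
from h import *; where(); print(workorder.finish_job())"
```

```text
t 24.55 grasp vys mm [ -0.4 188.4 214.5] rot left [-0.002 -0.004 -0.002] F(vys) [ 0.1  0.1 -0.1] op 40.2 q [-0.69  0.55  0.37  2.25  2.03  0.12 -1.07]
the job is handed in; nothing more can be done
None
```

The changeover is done and handed in at about 24.6 s. I slid the bar out to its far stop, pressed the raised round cap home and pulled the square cap out. Then I slid the bar back, let go and backed off.

**Last checks**, wrist depth readings unless noted, in rack coordinates; they read about 2–3 mm low in s and 1–2 mm high in y:

| Item | Reading | Meaning |
|---|---|---|
| Square cap | top at s ≈ 125.7 mm | same as the raised cap read when it was out |
| Other round cap | top at s ≈ 81.8 mm | unchanged, home |
| First round cap | top at s ≈ 81.5 mm; fingertips at 82.4 mm under 26 N when pressed | home; last seen before the bar was slid back, as it was out of view in the final picture |
| Locking bar tab | y ≈ 191.8 mm, 40 mm back from the far stop | within about 1 mm of locked; a further 3 mm command did not move it |
| Contact at hand-in | force on the hand about 0 N | nothing touched |

**Not fully checked:** I did not measure the loose things again at the end. The oil bottle stood upright in the last picture, no move went near the others, and I saw no sign of lamp contact.

**What went wrong:** my first approach ran into the wrist joint limits. I backed out and used the half-turn grasp instead, without touching anything.

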